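# Return the left-out spice jar to the free bay of the rack

### The arm

A 6-joint arm with a two-finger parallel gripper is mounted at the origin on the work surface; the furniture and walls round the work are solid. World frame = base frame: x ahead of the robot, y to its left, z up, the work surface at z = 0. Lengths are in mm, angles in degrees, forces in N, time in s.
With the tool pointing down it reaches from about 350 to 875 mm from the base axis. Payload 4.2 kg.
Tool frame: the origin (TCP) lies where the fingers leave the gripper's body, on its centre line; the fingertips stand 70 mm ahead of it and the grasp point (between the pads) lies 51 mm ahead of it; z points along the fingers, y is the line along which they close (so a half turn about z gives the same grasp; the last joint's range is limited). The gripper opens to 87 mm and grips with 3 to 60 N. Pads are 19 mm wide; open, the fingers measure 117 mm over their backs; the gripper's body (75 mm by 190 mm) begins 51 mm behind the grasp point.
Start: joints at [79.962, 22.042, 0.453, 0, -68.411, -14.817], TCP at [262.668, 567.102, 292.25] pointing down, gripper open.
Joint ranges: [-179.83, 179.83], [-69.29, 118.12], [-61.27, 80.66], [-181.25, 117.63], [-171.15, -9.14], [-177.46, 177.46]. Speed limits (degrees/s): [159.86, 159.86, 180, 180, 180, 180].

### API

Orientations are given as a 3x3 rotation matrix whose columns are the frame's x, y, z axes.
In Python, from cell import bot gives the robot as it stands. The module is installed in compiled form; this text tells all that it offers.
- The arm moves only by the tool apply_moves, never from a script. Its argument "commands" is a list that holds one entry, the list of rows, each a list of 5 numbers: the gripper command: -1 is fully open, 1 is shut, values between are in proportion, then the shift along the world's x, y, z in mm, then the turn about the world's z in rad. In form: [[[jaw, tx, ty, tz, spin], ...]]. A call has 1 to 20 rows; each row shifts and turns the commanded pose from where the row before left it; what a row does not reach is not made up. A row lasts 1/12 s, in which the tool goes at most 41.7 mm and 7.16 degrees, less where a joint would pass 70% of its speed; a pose out of reach is approached as far as the arm can. A call is refused whole if a number of a shift passes 41.7 or a number of a turn 0.125, either way. A call with a gripper value outside its range is refused whole. The fingers move at their own pace and stop on an object; "squeeze" is the grip in N (left out, the last holds). Time passes only in rows, so rows that do not move let the fingers close. It gives the time, the measured TCP pose, the force, the opening and the grip force at its end, in the units of the state.
- bot.state(): the state, without advancing time (a new reading comes with each control period).
- bot.snapshot(name): name is "scene" or "top" or "wrist"; returns a dict with "frame" (400x640x3 uint8, red, green, blue), "depth" (400x640 float32, mm along the optical axis (not along the pixel's ray), 0 where there is no reading), "vertical_fov" (degrees; the focal length in pixels is half the picture's height over the tangent of half this angle, whatever the lens; pixels are square), "cx", "cy" (the principal point, pixels), "origin" and "attitude" of the camera in the world; the wrist camera has in their place "mount" (4x4, takes a point from camera to tool coordinates, whose origin is the TCP and whose axes are the flange's). Camera axes: x right, y down, z forward; pixel columns grow to the right and rows downward; lengths in mm; the calibration is good to about 2 mm. A picture is of the moment at which its call begins: read the wrist's pose just before it.
- bot.finish_job(): hands the job in; it is judged then, once.
The state is a dict: "clock": time; "joint_pos": joint angles; "joint_vel": joint speeds; "joint_torque": joint torques, N m; "position": TCP position; "tcp_rot": TCP orientation; "contact_force": force on the tool from outside, world axes, zero at the start; "ft_torque": the same for the moment, N m; "width": finger opening in mm; "finger_force": force on a finger pad.
Only numpy, scipy, OpenCV 4.12 (cv2) and the standard library are available. Lean on these libraries where they do the work, as an engineer would, in place of code of your own. Each camera call takes 0.05 s, during which the arm holds its last target. There are 200 camera calls.

### The job

One of the three spice jars has been left out on the worktop. Set it down upright in the one empty bay of the wooden spice rack, lowering it all the way to the bottom rather than dropping it, and leave the other two jars standing in their bays.

Things in the scene. Friction and masses are not known exactly. Their poses are not given: they have to be found in the camera images.
- rack: Fixed wooden frame without a floor, 88 (x) by 244 mm (y); origin: centre of underside, z up. Bays 68x68 mm inside, centres at x=0, y=-78, 0, 78 mm; jars stand in them on the worktop, z=0. Rails 45 mm high, dividers 35, ends 55, all 10 thick. Two bays start with a jar (up to 5 mm off centre), any one is empty. Jars there stand about 30 mm apart: fingers best close along the rack's x.
- jar_a: Spice jar with an olive to ochre cap and a brown-orange paper label: round closed spice jar, 46 mm across (cap 45 mm) and 105 mm tall, about 110 g, standing upright. Origin at the centre of its underside, z up; it is round, so its yaw does not matter. At the start it stands either in a bay of the rack or out on the worktop.
- jar_b: Spice jar with a white cap and a green label: round closed spice jar, 43 mm across (cap 42 mm) and 100 mm tall, about 110 g, standing upright. Origin at the centre of its underside, z up; it is round, so its yaw does not matter. At the start it stands either in a bay of the rack or out on the worktop.
- jar_c: Spice jar with a green cap and a cream label: round closed spice jar, 46 mm across (cap 45 mm) and 106 mm tall, about 110 g, standing upright. Origin at the centre of its underside, z up; it is round, so its yaw does not matter. At the start it stands either in a bay of the rack or out on the worktop.
Mind the look-alikes: they are no part of the job. Leave any purple look-alike of the jar_c alone.

How it is judged (in metres and radians):
On the way:
1. the jar that was out is lowered to within 20 mm of the bottom of the empty bay while still held by the fingers (x of jar_a in the frame of rack between -0.02 and 0.02 m and y of jar_a in the frame of rack between -0.1 and 0.1 m and height (world z) of each of jar_a, jar_b, jar_c below 0.02 m and angle between each of jar_a, jar_b, jar_c's own z axis and vertical below 0.15 rad and x of jar_b in the frame of rack between -0.02 and 0.02 m and y of jar_b in the frame of rack between -0.1 and 0.1 m and x of jar_c in the frame of rack between -0.02 and 0.02 m and y of jar_c in the frame of rack between -0.1 and 0.1 m and (distance of each of jar_a, jar_b from where it was at the start of the episode below 0.03 m or distance of each of jar_b, jar_c from where it was at the start of the episode below 0.03 m or distance of each of jar_a, jar_c from where it was at the start of the episode below 0.03 m) and (contact force between the fingers and jar_a above 0.5 N or contact force between the fingers and jar_b above 0.5 N or contact force between the fingers and jar_c above 0.5 N)), for 0.05 s.
At the end, for the whole second after the job is handed in: All three jars stand at rest in the rack, one per bay, less than 6 mm above the worktop, upright within 0.15 rad, within 20 mm of the rack's long centre line and 100 mm (along it) of its middle; the two that began there are within 30 mm of where they were (x of jar_a in the frame of rack between -0.02 and 0.02 m and y of jar_a in the frame of rack between -0.1 and 0.1 m and height (world z) of each of jar_a, jar_b, jar_c below 0.006 m and angle between each of jar_a, jar_b, jar_c's own z axis and vertical below 0.15 rad and x of jar_b in the frame of rack between -0.02 and 0.02 m and y of jar_b in the frame of rack between -0.1 and 0.1 m and x of jar_c in the frame of rack between -0.02 and 0.02 m and y of jar_c in the frame of rack between -0.1 and 0.1 m and (distance of each of jar_a, jar_b from where it was at the start of the episode below 0.03 m or distance of each of jar_b, jar_c from where it was at the start of the episode below 0.03 m or distance of each of jar_a, jar_c from where it was at the start of the episode below 0.03 m) and linear speed of each of jar_a, jar_b, jar_c below 0.02 m/s); the robot touches nothing.
It fails at once if a spice jar is knocked over (angle between any of jar_a, jar_b, jar_c's own z axis and vertical above 1 rad).
It also fails if it takes over 32 s, if anything falls off the work surface, if the arm or the gripper's body presses on something with over 40 N, if the wrist force passes 120 N, or if a joint passes its speed limit or range.

## Working session

There is one attempt and no reset: what is moved stays moved. The work goes in short steps, Python scripts to look and compute and a tool call to move; the robot and the scene stay as the last step left them, time stands still between calls to the robot, and variables do not carry over. Pictures are saved under pics/ and viewed, at most 10 in all, crops included, and the job is handed in when it is done.

Besides the shell and the picture viewer there is one more tool, called after "Emit:" as name(argument=value, ...) on one line, values as JSON. apply_moves: Moves the arm, as the interface text tells. Its arguments: {"type":"object","properties":{"commands":{"type":"array","items":{"type":"array","items":{"type":"array","items":{"type":"number"}}}},"squeeze":{"type":"number"}},"required":["commands"]}

```bash
mkdir -p pics
cat > h.py <<'E'
import numpy as np, cv2
from cell import bot
def cam(n):
    s=bot.state(); d=bot.snapshot(n)
    d['f']=200/np.tan(np.radians(d['vertical_fov'])/2)
    if n=='wrist':
        T=np.eye(4);T[:3,:3]=s['tcp_rot'];T[:3,3]=s['position'];M=T@np.array(d['mount'])
        d['R'],d['o']=M[:3,:3],M[:3,3]
    else: d['R'],d['o']=np.array(d['attitude']),np.array(d['origin'])
    return d
def cloud(d):
    v,u=np.mgrid[:400,:640];z=d['depth']
    P=np.stack([(u-d['cx'])/d['f']*z,(v-d['cy'])/d['f']*z,z],-1)
    return P@d['R'].T+d['o']
def ray(d,u,v,h):
    r=d['R']@np.array([(u-d['cx'])/d['f'],(v-d['cy'])/d['f'],1]); return d['o']+r*(h-d['o'][2])/r[2]
def save(d,n): cv2.imwrite('pics/'+n,d['frame'][:,:,::-1])
E
python3 - <<'E'
from h import *
for n in('top','scene'):
    d=cam(n);save(d,n+'.png');np.savez(n,**d);print(n,d['o'],d['R'].round(2).tolist(),d['f'])
print(bot.state())
E
```

```text
top [445.25947014  96.31204619 897.05213687] [[-0.01, -1.0, 0.09], [-1.0, 0.01, -0.01], [0.01, -0.09, -1.0]] 404.5672069411937
scene [ 111.32759939 -439.47748038  794.14167568] [[0.77, -0.47, 0.42], [-0.63, -0.56, 0.54], [-0.02, -0.68, -0.73]] 513.3779365608743
{'clock': 0.1, 'joint_pos': array([ 7.99609473e+01,  2.20871457e+01,  3.87928681e-01, -2.54699322e-02,
       -6.84112939e+01, -1.48189181e+01]), 'joint_vel': array([ 0.03050317, -0.11005513,  0.16375741,  0.10109591, -0.034335  ,
       -0.01121508]), 'joint_torque': array([-2.91588703e-04, -3.91688991e+01,  1.87934697e+01,  4.23198760e+00,
        1.34534060e-02, -7.03266232e-05]), 'position': array([262.51778476, 566.7545359 , 291.26232261]), 'tcp_rot': array([[ 9.07283718e-01, -4.20518373e-01, -7.43238492e-04],
       [-4.20519019e-01, -9.07281884e-01, -1.82715903e-03],
       [ 9.40271226e-05,  1.97029756e-03, -9.99998055e-01]]), 'contact_force': array([ 0.71039471, -0.37237127, -0.33914177]), 'ft_torque': array([-0.05170123,  0.00714936, -0.05466945]), 'finger_force': 0.0, 'width': 87.0970447939571}
```

View pics/top.png

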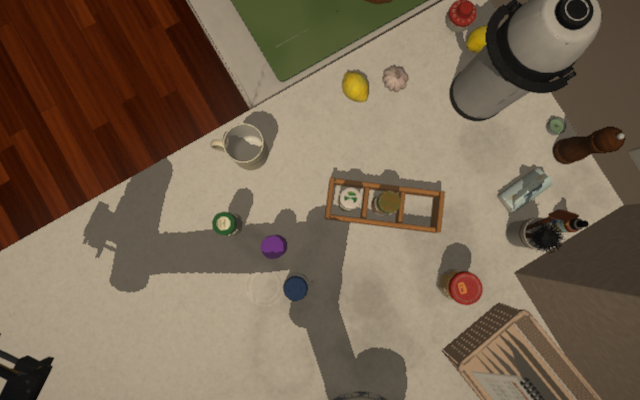

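View pics/scene.png

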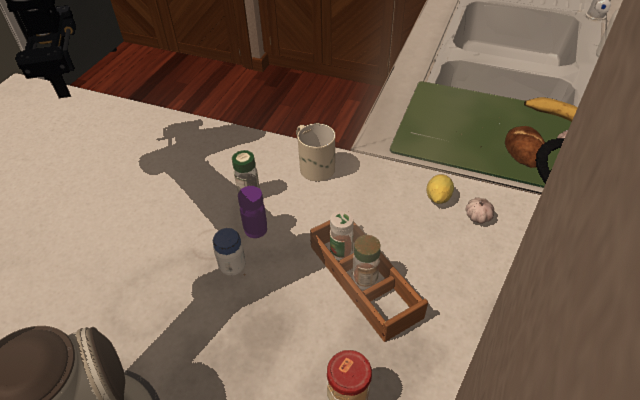

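Top view candidates for the jar left out: green cap (225,223), purple (273,246) and navy (295,288). Green cap with cream label fits jar_c. Purple is the look-alike and navy fits none of the jars. The rack holds white jar_b (349,198) and olive jar_a (388,203), and the empty bay is at about (420,210).

Run:
```python
from h import *
t=dict(np.load('top.npz'));s=dict(np.load('scene.npz'))
P=cloud(t);im=t['frame']; hsv=cv2.cvtColor(im,cv2.COLOR_RGB2HSV)
def circ(d,u,v,r,lo,hi):
    Q=cloud(d)[v-r:v+r,u-r:u+r].reshape(-1,3);m=(Q[:,2]>lo)&(Q[:,2]<hi);q=Q[m]
    c,rad=cv2.minEnclosingCircle(q[:,:2].astype(np.float32));return c,rad,np.median(q[:,2]),m.sum()
for n,u,v in(('c',225,223),('purple',273,246),('navy',295,288),('b',349,198),('a',388,203)):
    print(n,circ(t,u,v,18,92,125))
# rack: wood colour at 25..60 height
m=(hsv[...,0]<16)&(hsv[...,1]>110)&(P[...,2]>38)&(P[...,2]<62)
m[:150]=0;m[260:]=0;m[:,:310]=0;m[:,460:]=0
q=P[m];print(len(q),np.percentile(q[:,2],[5,50,95]))
r=cv2.minAreaRect(q[:,:2].astype(np.float32));print(r);print(cv2.boxPoints(r))
for (u,v) in[(331,178),(441,191),(440,231),(327,218)]: print(ray(t,u,v,50))
for k,h in(('mug',(243,147)),):
    print(k,P[110:175,205:275].reshape(-1,3)[:,2].max())
a=cv2.resize(im[160:310,190:460],None,fx=2.9,fy=2.9,interpolation=cv2.INTER_CUBIC)[:,:780]
b=cv2.resize(s['frame'][140:290,200:440],(240,150));cv2.imwrite('pics/crop.png',a[:,:,::-1])
```

```text
c ((468.91363525390625, 269.8946533203125), 23.01128578186035, np.float64(104.4968461821951), np.int64(445))
purple ((422.1403503417969, 174.8291473388672), 22.838546752929688, np.float64(104.56242018465821), np.int64(439))
navy ((0.0, 0.0), 0.0, np.float64(nan), np.int64(0))
b ((516.6782836914062, 20.880342483520508), 21.149782180786133, np.float64(98.74082827120196), np.int64(355))
a ((508.6717224121094, -55.550193786621094), 22.696170806884766, np.float64(104.32807450730223), np.int64(426))
1372 [40.76916588 44.73302843 55.35595581]
((506.1728515625, -57.2205810546875), (244.11846923828125, 87.16692352294922), 82.38656616210938)
[[ 446.80212  -172.42949 ]
 [ 533.2006   -183.97812 ]
 [ 565.5436     57.988327]
 [ 479.14508    69.53696 ]]
[562.36171043  55.054352    50.        ]
[ 533.00213188 -177.18929335   50.        ]
[ 448.79089008 -172.05048886   50.        ]
[477.98704191  64.43899391  50.        ]
mug 897.052136873019
  return _methods._mean(a, axis=axis, dtype=dtype,
  ret = ret.dtype.type(ret / rcount)
```

View pics/crop.png

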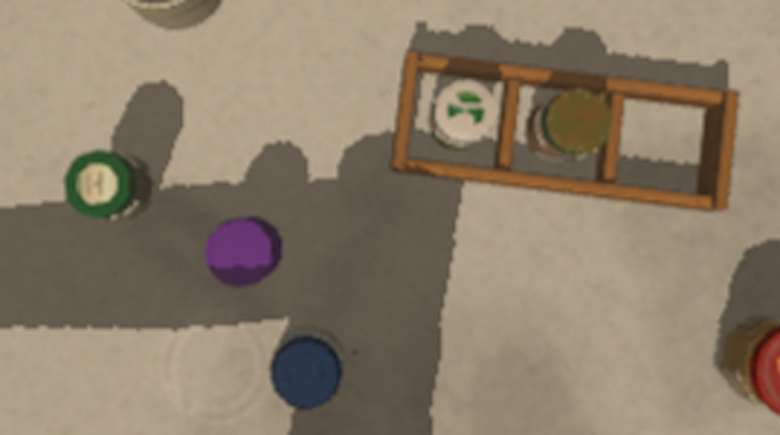

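Crop confirms it: green cap with a cream top at (100,185) is jar_c, with purple at (243,250) left alone. There is also a faint ring at (215,375), possibly clear glass, which I'll stay away from. The empty bay is the right-hand one at (665,135). From the fit, the rack is at (506,-57) with yaw -7.6°, the bay centre is (496,-134.5) and jar_c is at (469,270). I'll move above jar_c and turn the fingers to the rack's x.

Emit:
apply_moves(commands=[[[-1, 17, -25, 0, -0.106], [-1, 17, -25, 0, -0.106], [-1, 17, -25, 0, -0.106], [-1, 17, -25, 0, -0.106], [-1, 17, -25, 0, -0.106], [-1, 17, -25, 0, -0.106], [-1, 17, -25, 0, -0.106], [-1, 17, -25, 0, -0.106], [-1, 17, -25, 0, -0.106], [-1, 17, -25, 0, -0.106], [-1, 18, -24, 0, -0.106], [-1, 18, -24, 0, -0.106], [-1, 0, 0, 0, 0], [-1, 0, 0, 0, 0], [-1, 0, 0, 0, 0]]], squeeze=15)

```text
clock: 1.35
position: [468.5, 269.0, 291.9]
tcp_rot: [[-0.134, -0.991, -0.001], [-0.991, 0.134, -0.0], [0.0, 0.001, -1.0]]
contact_force: [0.2, 0.1, -1.2]
width: 87.2
finger_force: 0.0
```

Run:
```python
from h import *
d=cam('wrist');save(d,'w1.png');s=bot.state();print(s['clock'],s['position'],s['tcp_rot'].round(3).tolist(),s['joint_pos'].round(1))
Q=cloud(d);m=(Q[...,2]>90)&(Q[...,2]<120)&(d['depth']>0);print(m.sum())
n,l,st,c=cv2.connectedComponentsWithStats(m.astype(np.uint8))
for i in range(1,n):
    if st[i,4]>150:
        q=Q[l==i];print(st[i],cv2.minEnclosingCircle(q[:,:2].astype(np.float32)),np.median(q[:,2]))
```

```text
1.4 [468.32433437 269.47597477 291.9824391 ] [[-0.134, -0.991, -0.0], [-0.991, 0.134, -0.0], [0.0, 0.0, -1.0]] [ 47.1  13.8 -11.5  -0.  -64.7 -54.8]
5284
[ 334   70   49   52 2004] ((420.80279541015625, 175.3451690673828), 23.013837814331055) 106.28325294104559
[ 122  145   85   92 1698] ((628.7772216796875, 243.3812255859375), 50.3140983581543) 98.73976383571105
[ 300  176   45   46 1581] ((467.5386962890625, 270.01806640625), 23.06835174560547) 106.09306642026723
```

View pics/w1.png

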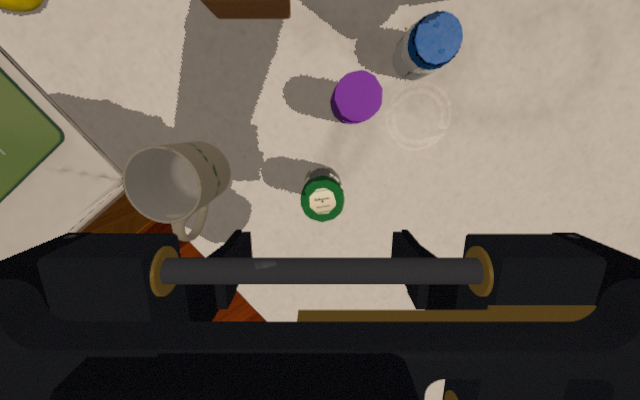

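The wrist view shows the green-capped jar at (322,200), between the open fingers in the closing direction. The mug at (178,185), the purple jar (357,97) and the clear ring (418,117) are all clear. Measured jar position is (468,270), so I'll descend and grip.

Emit:
apply_moves(commands=[[[-1, 0, 0, -20, 0], [-1, 0, 0, -20, 0], [-1, 0, 0, -20, 0], [-1, 0, 0, -20, 0], [-1, 0, 0, -20, 0], [-1, 0, 0, -20, 0], [-1, 0, 0, -15, 0], [-1, 0, 0, -15, 0], [-1, 0, 0, -10, 0], [-1, 0, 0, -5, 0], [-1, 0, 0, 0, 0], [-1, 0, 0, 0, 0], [1, 0, 0, 0, 0], [1, 0, 0, 0, 0], [1, 0, 0, 0, 0], [1, 0, 0, 0, 0], [1, 0, 0, 0, 0], [1, 0, 0, 0, 0], [1, 0, 0, 0, 0], [1, 0, 0, 0, 0]]], squeeze=15)

```text
clock: 3.07
position: [468.6, 269.1, 127.3]
tcp_rot: [[-0.135, -0.991, -0.0], [-0.991, 0.135, -0.0], [0.0, 0.0, -1.0]]
contact_force: [-0.2, 0.3, 0.7]
width: 45.5
finger_force: 15.0
```

Emit:
apply_moves(commands=[[[1, 0, 0, 5, 0], [1, 0, 0, 10, 0], [1, 0, 0, 15, 0], [1, 0, 0, 20, 0], [1, 0, 0, 20, 0], [1, 0, 0, 20, 0], [1, 0, 0, 20, 0], [1, 0, 0, 15, 0], [1, 0, 0, 10, 0], [1, 0, 0, 5, 0], [1, 0, 0, 0, 0], [1, 0, 0, 0, 0]]], squeeze=20)

```text
clock: 4.07
position: [468.3, 268.9, 266.7]
tcp_rot: [[-0.135, -0.991, -0.001], [-0.991, 0.135, -0.0], [0.001, 0.001, -1.0]]
contact_force: [0.1, 0.4, -1.2]
width: 45.0
finger_force: 20.0
```

Emit:
apply_moves(commands=[[[1, 1, -8, 0, 0], [1, 1, -16, 0, 0], [1, 1.5, -24, 0, 0], [1, 1.5, -24, 0, 0], [1, 1.5, -24, 0, 0], [1, 1.5, -24, 0, 0], [1, 1.5, -24, 0, 0], [1, 1.5, -24, 0, 0], [1, 1.5, -24, 0, 0], [1, 1.5, -24, 0, 0], [1, 1.5, -24, 0, 0], [1, 1.5, -24, 0, 0], [1, 2, -24, 0, 0], [1, 2, -24, 0, 0], [1, 2, -24, 0, 0], [1, 2, -24, 0, 0], [1, 2, -24, 0, 0], [1, 1, -16, 0, 0], [1, 0, -4, 0, 0], [1, 0, 0, 0, 0]]])

```text
clock: 5.73
position: [495.6, -136.5, 266.4]
tcp_rot: [[-0.138, -0.99, -0.002], [-0.99, 0.138, 0.0], [0.0, 0.002, -1.0]]
contact_force: [0.4, -0.3, -1.2]
width: 45.0
finger_force: 20.0
```

Run:
```python
from h import *
s=bot.state();print(s['position'],s['width'],s['contact_force'])
d=cam('wrist');save(d,'w2.png');e=cam('scene');save(e,'s2.png')
Q=cloud(d)
m=(Q[...,2]>30)&(Q[...,2]<60)&(abs(Q[...,0]-495)<70)&(Q[...,1]<-90)&(Q[...,1]>-195)
print(m.sum(),Q[m].min(0) if m.any() else 0,Q[m].max(0) if m.any() else 0)
```

```text
[ 495.58751653 -136.53709114  266.44076146] 44.993979302415674 [ 0.43926227 -0.2923841  -1.17960415]
1984 [ 446.0648199  -183.01404969   30.01171261] [544.94063121 -90.15137865  57.39800722]
```

View pics/w2.png

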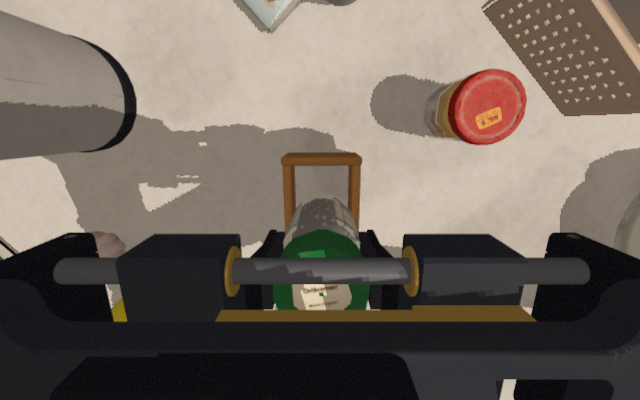

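View pics/s2.png

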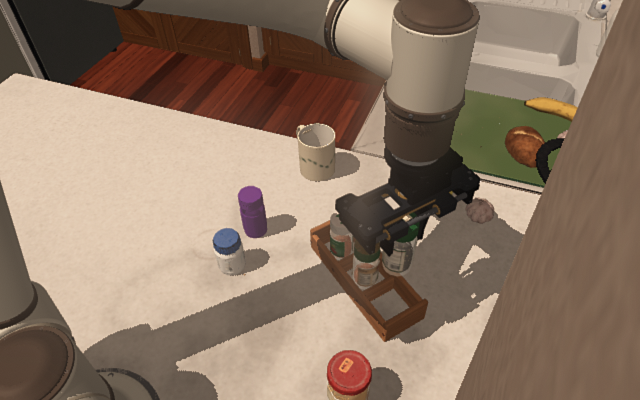

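The wrist view shows the held jar, green cap at (322,275), lined up with the bay whose end wall is at (322,158). The scene view shows it over the empty bay at (395,300), with the other jars still standing. Lowering now.

Emit:
apply_moves(commands=[[[1, 0, 1, -8, 0], [1, 0, 0, -14, 0], [1, 0, 0, -14, 0], [1, 0, 0, -14, 0], [1, 0, 0, -14, 0], [1, 0, 0, -14, 0], [1, 0, 0, -12, 0], [1, 0, 0, -10, 0], [1, 0, 0, -10, 0], [1, 0, 0, -8, 0], [1, 0, 0, -6, 0], [1, 0, 0, -4, 0], [1, 0, 0, -3, 0], [1, 0, 0, 0, 0], [1, 0, 0, 0, 0]]])

```text
clock: 7.08
position: [496.9, -133.9, 136.5]
tcp_rot: [[-0.135, -0.991, 0.001], [-0.991, 0.135, -0.0], [0.0, -0.001, -1.0]]
contact_force: [0.5, 0.6, -1.8]
width: 45.0
finger_force: 20.0
```

Emit:
apply_moves(commands=[[[1, 0, 0, -3, 0], [1, 0, 0, -2, 0], [1, 0, 0, -2, 0], [1, 0, 0, -1.5, 0], [1, 0, 0, 0, 0], [1, 0, 0, 0, 0], [1, 0, 0, 0, 0]]])

```text
clock: 7.67
position: [496.7, -133.9, 127.8]
tcp_rot: [[-0.135, -0.991, 0.0], [-0.991, 0.135, -0.0], [0.0, -0.0, -1.0]]
contact_force: [-0.4, -0.9, -0.9]
width: 45.1
finger_force: 20.0
```

Emit:
apply_moves(commands=[[[1, 0, 0, -0.5, 0], [1, 0, 0, -0.5, 0], [1, 0, 0, 0, 0], [1, 0, 0, 0, 0]]])

```text
clock: 8.0
position: [496.8, -133.9, 127.2]
tcp_rot: [[-0.134, -0.991, 0.001], [-0.991, 0.134, -0.0], [0.0, -0.001, -1.0]]
contact_force: [-1.7, -0.3, 3.5]
width: 45.0
finger_force: 20.0
```

Contact with the worktop (3.5 N). Releasing, then rising straight up.

Emit:
apply_moves(commands=[[[0.5, 0, 0, 0, 0], [0, 0, 0, 0, 0], [-0.5, 0, 0, 0, 0], [-1, 0, 0, 0, 0], [-1, 0, 0, 0, 0], [-1, 0, 0, 0, 0], [-1, 0, 0, 0, 0], [-1, 0, 0, 0, 0], [-1, 0, 0, 5, 0], [-1, 0, 0, 10, 0], [-1, 0, 0, 20, 0], [-1, 0, 0, 20, 0], [-1, 0, 0, 20, 0], [-1, 0, 0, 20, 0], [-1, 0, 0, 20, 0], [-1, 0, 0, 20, 0], [-1, 0, 0, 10, 0], [-1, 0, 0, 5, 0], [-1, 0, 0, 0, 0], [-1, 0, 0, 0, 0]]])

```text
clock: 9.67
position: [496.2, -133.8, 276.1]
tcp_rot: [[-0.135, -0.991, -0.001], [-0.991, 0.135, 0.0], [-0.0, 0.001, -1.0]]
contact_force: [-0.8, 0.2, -0.6]
width: 87.0
finger_force: 0.0
```

Run:
```python
from h import *
s=bot.state();print(s['position'],s['width'],s['contact_force'])
d=cam('wrist');save(d,'w3.png');e=cam('scene');save(e,'s3.png')
for g in (d,e):
  Q=cloud(g)
  for n,x,y in(('a',508,-56),('b',516,21),('c',496,-134)):
    m=(Q[...,2]>92)&(Q[...,2]<125)&(np.hypot(Q[...,0]-x,Q[...,1]-y)<40)&(g['depth']>0)
    if m.sum()>50: print(n,m.sum(),cv2.minEnclosingCircle(Q[m][:,:2].astype(np.float32)),np.percentile(Q[m][:,2],[50,95]))
```

```text
[ 496.1846079  -133.79334293  276.12016727] 86.98330824524582 [-0.83157572  0.20539299 -0.58814288]
a 428 ((507.4380187988281, -56.48386001586914), 22.929115295410156) [105.05391315 106.47849635]
c 1739 ((495.89678955078125, -132.87896728515625), 23.044599533081055) [106.10567838 107.43489357]
a 273 ((507.13909912109375, -55.80475997924805), 23.016202926635742) [104.46553045 107.22329921]
b 227 ((517.0075073242188, 21.064838409423828), 22.135473251342773) [ 99.70019523 101.90461888]
c 638 ((497.7799072265625, -133.04466247558594), 23.61204719543457) [105.54849757 107.74642227]
```

View pics/s3.png

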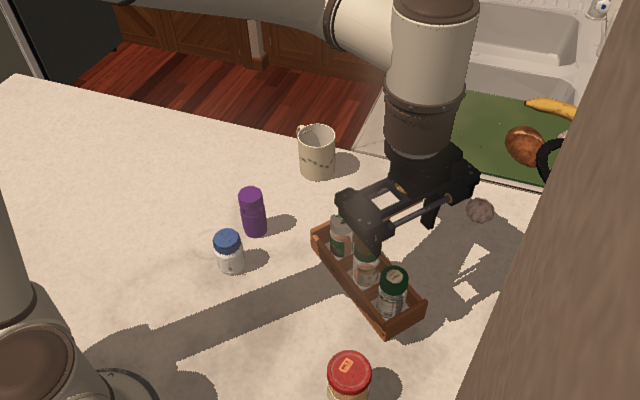

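The scene shows jar_c upright in the last bay, green cap at (393,280). Its top measures 106 mm, so it is on the bottom. The other two jars have not moved, and the gripper is clear.

```bash
python3 -c "
from cell import bot
print(bot.finish_job())"
```

```text
the job is handed in; nothing more can be done
None
```

The green-capped jar (jar_c) now stands upright on the bottom of the empty bay, lowered in the grip until it touched the worktop. The other two jars are still in their bays, and I have handed the job in (no verdict was returned).

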